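# Lift the cylinder off a trimmer engine and hold it over the piston

### The job

The cylinder screws are out: take the spark plug socket off the plug and stand it upright in the empty round pocket of the foam tool tray, then lift the finned cylinder straight up off the engine until its skirt is a few centimetres above the piston. Finish while still holding the cylinder there in the gripper, directly over the piston, level and still, so that I can look at the piston and peel off the old gasket. Do not drop the socket into the tray, do not tip the cylinder, and leave the dish, the cup and the screwdriver where they are.

Things in the scene. Friction and masses are not known exactly. Their poses are not given: they have to be found in the camera images.
- engine: Fixed bottom end of a small trimmer engine: grey crankcase on a dark steel plate 150 x 130 x 10, flywheel at its +y side, clutch at -y (both within 56 of the axis). Origin at the centre of the plate's underside, on the bench, below the cylinder axis; z up. The flat deck on which the cylinder stands is 85 above it; only the piston is higher. Yaw -20 to 20 deg; engine and tool tray may swap sides.
- piston_top (a point): Centre of the crown of the fixed piston (diameter 33), on the engine axis, 36 above the deck and 121 above the bench; hidden in the cylinder's bore (37 wide, 42 deep) until the cylinder is lifted. Axes as the engine.
- cylinder: Loose aluminium cylinder with cooling fins, about 0.3 kg, yaw as the engine. Origin at the centre of its gasket face, on the deck; z up along the bore. Fin block 76 along x, 56 along y, 68 high; exhaust and intake flanges reach 46 out at -x and +x. Below the origin a skirt of diameter 43 goes 12 into the crankcase. It comes off straight up, without force, and is free of the piston after a lift of 48.
- fin_grip (a point): Point on the cylinder's axis 44 above its origin, midway between the flat fin sides at +y and -y: the place to grip the cylinder, 56 wide, free sides from 6 to 68 above the origin. The top has a plug well, about 34 wide and 12 deep, with a short spark plug whose tip is 80 above the origin. Axes as the cylinder.
- plug_socket: Loose deep spark plug socket, plain steel tube of outside diameter 28, 70 long, about 0.14 kg, upright over the spark plug in the well on top of the cylinder. Origin at the centre of its lower end, z up; at the start this end is 56 above the cylinder's origin and 58 of the socket stand out above the fins. It lifts straight off (the plug reaches 24 up inside it).
- tool_tray: Fixed dark grey foam tool inlay in a low steel tray, 136 along x, 196 along y, foam top 34 above the bench. Origin at the centre of the underside, z up. Two short sockets stand in their pockets (at x +32, y +12 and y +64; tops 48 above the bench) and an extension bar lies along y at x -36 (top 45 above the bench). Yaw -20 to 20 deg.
- empty_pocket (a point): Centre of the mouth of the empty round pocket in the foam, level with the foam top, 34 above the bench; at x +20, y -55 in the tray. Pocket diameter 38, 16 deep, flat floor 18 above the bench. Axes as the tray.
- parts_dish: Bystander: round steel dish with the four cylinder screws, diameter 100, 28 high, on the far side of the bench. Origin under its centre.
- paper_cup: Bystander: empty paper coffee cup, diameter 76 at the rim, 88 high, on the far side of the bench. Origin under its centre.
- screwdriver: Bystander: screwdriver with black handle lying on the far side of the bench, 200 long.
Things that resemble listed ones, but are neither listed nor needed, are in the scene too. Of the things that look like the plug_socket, the larger one is meant.

How it is judged:
By the outcome, as a careful person would: the job done as asked, in the order asked, and still so for the second after the job is handed in, while the arm keeps its last pose, push and grip.
It also fails if it takes over 69 s, if anything falls off the work surface, if the arm or the gripper's body presses on something with over 40 N, if the wrist force passes 120 N, or if a joint passes its speed limit or range.

### The arm

A 6-joint arm with a two-finger parallel gripper is mounted at the origin on the work surface. World frame = base frame: x ahead of the robot, y to its left, z up, the work surface at z = 0. Lengths are in m, angles in rad, forces in N, time in s.
With the tool pointing down it reaches from about 0.375 to 0.9 m from the base axis. Payload 3.1 kg.
Tool frame: the origin (TCP) lies at the very end of the fingers, on their centre line; the grasp point (between the pads) lies 19 mm behind it (grip_depth is the z of the grasp point in the tool frame, in m); z points along the fingers, y is the line along which they close (so a half turn about z gives the same grasp; the last joint's range is limited). The gripper opens to 87 mm and grips with 3 to 60 N. Pads are 19 mm wide; open, the fingers measure 117 mm over their backs; the gripper's body (75 mm by 190 mm) begins 51 mm behind the grasp point.
Start: joints at [-1.415, 0.527, 1.433, -0, 1.181, -0.178], TCP at [0.205, -0.59, 0.223] pointing down, gripper open.
Joint ranges: [-3.08, 3.08], [-0.75, 2.2], [0.22, 2.44], [-1.43, 4.57], [0, 2.65], [-2.85, 2.85]. Speed limits (rad/s): [2.79, 2.79, 3.14, 3.14, 3.14, 3.14].

### API

Orientations are given as a rotation vector (axis times angle).
In Python, from station import get_state, grab_frame, job_done, grip_depth gives the robot as it stands. The module is installed in compiled form; this text tells all that it offers.
- The arm moves only by the tool carry_out, never from a script. Its argument "moves" is a list of rows, each an object of numbers: "ax", "ay", "az": the turn, a rotation vector about the tool's x, y, z normalised to -1 to 1, where 1 is 90 degrees; "dx", "dy", "dz": the shift along the tool's x, y, z normalised to -1 to 1, where 1 is 100 cm; "grip": the gripper command: -1 is shut, 1 is fully open, values between are in proportion. A call has 1 to 20 rows; each row is the pose to reach, as a shift and turn from the pose commanded when the call began, along the tool's axes at that moment; what a row does not reach only later rows make up. A row lasts 1/12 s, in which the tool goes at most 41.7 mm and 7.16 degrees, less where a joint would pass 70% of its speed; a pose out of reach is approached as far as the arm can. A call with a number of a shift or a turn outside -1 to 1 is refused whole. A call with a gripper value outside its range is refused whole. The fingers move at their own pace and stop on an object; "force" is the grip in N (left out, the last holds). Time passes only in rows, so rows that repeat a pose let the fingers close. It gives the time, the measured TCP pose, the force, the opening and the grip force at its end, in the units of the state.
- get_state(): the state, without advancing time (a new reading comes with each control period).
- grab_frame(name): name is "scene" or "top"; returns a dict with "image" (480x640x3 uint8, red, green, blue), "range_z" (480x640 float32, m along the optical axis (not along the pixel's ray), 0 where there is no reading), "fx", "fy", "cx", "cy" (pixels), "dist_coeffs" ([k1, k2, p1, p2, k3] as OpenCV has them; the pictures are not rectified), "extrinsics" (4x4, takes a point from camera to world coordinates). Camera axes: x right, y up, looking along -z (the intrinsics and any distortion apply to the point x, -y, -z); pixel columns grow to the right and rows downward; lengths in m; the calibration is good to about 2 mm. A picture is of the moment at which its call begins.
- job_done(): hands the job in; it is judged then, once.
The state is a dict: "clock": time; "qpos": joint angles; "dq": joint speeds; "tau": joint torques, N m; "tcp_pos": TCP position; "eef_rot": TCP orientation; "ft_force": force on the tool from outside, world axes, zero at the start; "moment": the same for the moment, N m; "gripper_width": finger opening in m; "grasp_force": force on a finger pad.
Only numpy, scipy, OpenCV 4.12 (cv2) and the standard library are available. Lean on these libraries where they do the work, as an engineer would, in place of code of your own. Each camera call takes 0.05 s, during which the arm holds its last target. There are 200 camera calls.

## Working session

There is one attempt and no reset: what is moved stays moved. The work goes in short steps, Python scripts to look and compute and a tool call to move; the robot and the scene stay as the last step left them, time stands still between calls to the robot, and variables do not carry over. Pictures are saved under pics/ and viewed, at most 10 in all, crops included, and the job is handed in when it is done.

Besides the shell and the picture viewer there is one more tool, called after "Call:" as name(argument=value, ...) on one line, values as JSON. carry_out: Moves the arm, as the interface text tells. Its arguments: {"type":"object","properties":{"moves":{"type":"array"},"force":{"type":"number"}},"required":["moves"]}

```bash
mkdir -p pics; cat > h.py <<'E'
import numpy as np, cv2
from station import get_state, grab_frame, job_done, grip_depth
from scipy.spatial.transform import Rotation as R
def cloud(f):
    h,w=f["range_z"].shape
    u,v=np.meshgrid(np.arange(w),np.arange(h))
    K=np.array([[f["fx"],0,f["cx"]],[0,f["fy"],f["cy"]],[0,0,1]])
    p=cv2.undistortPoints(np.stack([u,v],-1).reshape(-1,1,2).astype(np.float64),K,np.array(f["dist_coeffs"],float)).reshape(h,w,2)
    z=f["range_z"]
    P=np.stack([p[...,0]*z,-p[...,1]*z,-z],-1)
    T=np.array(f["extrinsics"])
    W=P@T[:3,:3].T+T[:3,3]
    W[z==0]=np.nan
    return W
def rel(target,rot=None):
    "shift in tool axes (m)"
    s=get_state(); return R.from_rotvec(s["eef_rot"]).inv().apply(np.array(target)-s["tcp_pos"])
E
python3 - <<'E'
from h import *
s=get_state();print({k:np.round(v,4) for k,v in s.items()},grip_depth)
for n in("scene","top"):
    f=grab_frame(n);cv2.imwrite(f"pics/{n}0.png",f["image"][...,::-1])
    np.savez(f"{n}0.npz",**f)
    print(n,f["fx"],f["dist_coeffs"],np.round(f["extrinsics"],3).tolist())
E
```

```text
{'clock': np.float64(0.0), 'qpos': array([-1.4145,  0.5285,  1.4339, -0.    ,  1.1814, -0.1785]), 'dq': array([-0.0017, -0.0015, -0.0008,  0.0001,  0.0005, -0.0005]), 'tau': array([ 1.10000e-03, -4.40040e+01, -1.76593e+01,  6.33000e-02,
        5.83000e-02, -2.00000e-04]), 'tcp_pos': array([ 0.2053, -0.5896,  0.2216]), 'eef_rot': array([-3.0955, -0.5231, -0.    ]), 'ft_force': array([ 0.2914, -0.1041, -1.4061]), 'moment': array([ 0.0416, -0.0038, -0.0221]), 'grasp_force': np.float64(0.0), 'gripper_width': np.float64(0.0872)} -0.0187
scene 501.05799762937306 [-0.00140217  0.          0.          0.          0.        ] [[0.593, -0.459, 0.662, 1.2], [0.805, 0.357, -0.473, -0.42], [-0.019, 0.813, 0.581, 0.646], [0.0, 0.0, 0.0, 1.0]]
top 533.7506245849123 [-0.15946624  0.          0.          0.          0.        ] [[-0.03, 0.995, -0.093, 0.499], [-1.0, -0.03, 0.0, 0.016], [-0.003, 0.093, 0.996, 1.148], [0.0, 0.0, 0.0, 1.0]]
```

View pics/scene0.png

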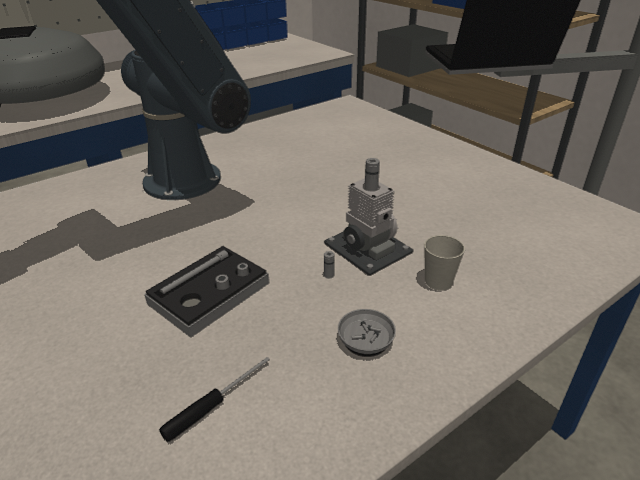

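View pics/top0.png

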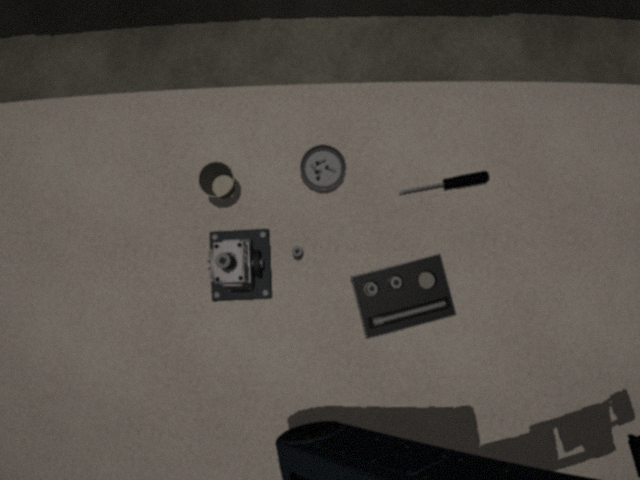

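The scene view shows the socket upright on the cylinder at about (372,165). The small decoy is at (328,265) and the tray's empty pocket at (190,300). In the top view the socket is at (226,261), the plate's centre at (240,265) and the empty pocket at (427,280).

```bash
cat > m.py <<'E'
from h import *
W={}
for n in("scene","top"):
    f=dict(np.load(f"{n}0.npz"));W[n]=cloud(f)
def rect(P,name):
    q=(P[:,:2]*1000).astype(np.float32);r=cv2.minAreaRect(q);print(name,len(P),"rect c",np.round(r[0],1),"size",np.round(r[1],1),"ang",round(r[2],1))
def pts(n,cx,cy,rad,z0,z1):
    w=W[n].reshape(-1,3);m=(np.hypot(w[:,0]-cx,w[:,1]-cy)<rad)&(w[:,2]>z0)&(w[:,2]<z1);return w[m]
for n,px in(("top",[(226,261),(240,240),(427,280),(300,400),(393,283),(358,290),(215,294)]),("scene",[(372,160),(190,300),(215,310),(350,250)])):
    for u,v in px: print(n,u,v,np.round(W[n][v,u],3))
e=W["top"][261,226]
for n in W:
    P=pts(n,e[0],e[1],.06,.195,.23);print(n,"socket top",len(P),np.round(np.median(P,0),4),np.round(np.percentile(P,[2,98],axis=0),4).tolist());rect(P,n+" sock")
    P=pts(n,e[0],e[1],.07,.140,.165);rect(P,n+" fintop");print(np.median(P[:,2]))
    P=pts(n,e[0],e[1],.14,.004,.016);rect(P,n+" plate")
t=W["top"][295,405]
for n in W:
    P=pts(n,t[0],t[1],.16,.027,.045);rect(P,n+" tray");print(np.median(P[:,2]))
    p=W["top"][280,427]
    P=pts(n,p[0],p[1],.028,.010,.026);rect(P,n+" pocketfloor");print(np.median(P,0))
# pocket rim circle in top image
E
python3 m.py
```

```text
top 226 261 [0.544 0.186 0.208]
top 240 240 [0.59  0.176 0.107]
top 427 280 [ 0.5   -0.206  0.019]
top 300 400 [0.253 0.072 0.002]
top 393 283 [ 0.496 -0.128  0.05 ]
top 358 290 [ 0.484 -0.057  0.033]
top 215 294 [0.484 0.245 0.017]
scene 372 160 [0.54  0.196 0.206]
scene 190 300 [ 0.485 -0.2    0.016]
scene 215 310 [ 0.544 -0.177  0.021]
scene 350 250 [0.541 0.145 0.01 ]
scene socket top 158 [0.5524 0.1865 0.2063] [[0.5366, 0.1771, 0.1955], [0.5605, 0.2018, 0.2103]]
scene sock 158 rect c [546.9 190.4] size [26.4 29.4] ang 66.5
scene fintop 616 rect c [547.1 189.8] size [79.7 58.3] ang 3.5
0.15054401130842596
scene plate 1359 rect c [569.4 173.5] size [191.5 155.7] ang 52.7
top socket top 195 [0.5457 0.1915 0.2099] [[0.5338, 0.1795, 0.197], [0.5567, 0.205, 0.2134]]
top sock 195 rect c [545.3 192.3] size [23.3 26.5] ang 0.4
top fintop 949 rect c [545.6 192.5] size [74.5 57.4] ang 1.6
0.15209725818137232
top plate 2133 rect c [545.5 185.3] size [278.2 264.5] ang 73.5
scene tray 4226 rect c [ 471.8 -155.5] size [136.8 195.3] ang 12.0
0.03279939556142414
scene pocketfloor 169 rect c [ 492.9 -201.5] size [27.3 29. ] ang 26.2
[ 0.48989321 -0.19971883  0.01810507]
top tray 5144 rect c [ 470.1 -153.3] size [137.6 196.8] ang 12.1
0.03404108868230582
top pocketfloor 247 rect c [ 501.3 -204.6] size [35.9 36.1] ang 87.9
[ 0.50187614 -0.20554377  0.018617  ]
```

```bash
cat >> h.py <<'E'
def plan(*targets,yaw=None):
    s=get_state();R0=R.from_rotvec(s["eef_rot"])
    print("tcp",np.round(s["tcp_pos"],4),"F",np.round(s["ft_force"],1),"w",round(float(s["gripper_width"]),4),"z-axis",np.round(R0.apply([0,0,1]),4))
    x=R0.apply([1,0,0]);y0=np.degrees(np.arctan2(x[1],x[0]));print("yaw",round(y0,2))
    if yaw is not None:
        Rt=R.from_euler("z",yaw,degrees=True)*R.from_rotvec([np.pi,0,0])
        print("a*",np.round((R0.inv()*Rt).as_rotvec()/(np.pi/2),4))
    for t in targets: print(t,"d*",np.round(R0.inv().apply(np.array(t)-s["tcp_pos"]),4))
E
python3 -c "
from h import *
plan((.5,-.25,.30),(.546,.1915,.30),yaw=2.5)"
```

```text
tcp [ 0.2053 -0.5896  0.2217] F [ 0.4  0.6 -0.5] w 0.0868 z-axis [-3.0e-04  1.9e-03 -1.0e+00]
yaw 19.18
a* [-1.200e-03 -1.000e-04  1.854e-01]
(0.5, -0.25, 0.3) d* [ 0.39   -0.2241 -0.0778]
(0.546, 0.1915, 0.3) d* [ 0.5785 -0.626  -0.0769]
```

Call:
carry_out(moves=[{"dx": 0.1,"dy": -0.06,"dz": -0.06,"az": 0.06,"grip": 1},{"dx": 0.39,"dy": -0.224,"dz": -0.078,"az": 0.185,"grip": 1},{"dx": 0.39,"dy": -0.224,"dz": -0.078,"az": 0.185,"grip": 1},{"dx": 0.39,"dy": -0.224,"dz": -0.078,"az": 0.185,"grip": 1},{"dx": 0.39,"dy": -0.224,"dz": -0.078,"az": 0.185,"grip": 1},{"dx": 0.39,"dy": -0.224,"dz": -0.078,"az": 0.185,"grip": 1},{"dx": 0.39,"dy": -0.224,"dz": -0.078,"az": 0.185,"grip": 1},{"dx": 0.39,"dy": -0.224,"dz": -0.078,"az": 0.185,"grip": 1},{"dx": 0.39,"dy": -0.224,"dz": -0.078,"az": 0.185,"grip": 1},{"dx": 0.39,"dy": -0.224,"dz": -0.078,"az": 0.185,"grip": 1},{"dx": 0.39,"dy": -0.224,"dz": -0.078,"az": 0.185,"grip": 1},{"dx": 0.39,"dy": -0.224,"dz": -0.078,"az": 0.185,"grip": 1},{"dx": 0.39,"dy": -0.224,"dz": -0.078,"az": 0.185,"grip": 1},{"dx": 0.39,"dy": -0.224,"dz": -0.078,"az": 0.185,"grip": 1}])

```text
$.moves[0]: bad value
```

```bash
python3 -c "
from h import *
plan((.546,.1915,.30),yaw=2.5)"
```

```text
tcp [ 0.2053 -0.5896  0.2217] F [ 0.4  0.6 -0.5] w 0.0868 z-axis [-3.0e-04  1.9e-03 -1.0e+00]
yaw 19.18
a* [-1.200e-03 -1.000e-04  1.854e-01]
(0.546, 0.1915, 0.3) d* [ 0.5785 -0.626  -0.0769]
```

Call:
carry_out(moves=[{"dx": 0.1,"dy": -0.06,"dz": -0.06,"ax": 0,"ay": 0,"az": 0.06,"grip": 1},{"dx": 0.39,"dy": -0.224,"dz": -0.078,"ax": 0,"ay": 0,"az": 0.185,"grip": 1},{"dx": 0.39,"dy": -0.224,"dz": -0.078,"ax": 0,"ay": 0,"az": 0.185,"grip": 1},{"dx": 0.39,"dy": -0.224,"dz": -0.078,"ax": 0,"ay": 0,"az": 0.185,"grip": 1},{"dx": 0.39,"dy": -0.224,"dz": -0.078,"ax": 0,"ay": 0,"az": 0.185,"grip": 1},{"dx": 0.39,"dy": -0.224,"dz": -0.078,"ax": 0,"ay": 0,"az": 0.185,"grip": 1},{"dx": 0.39,"dy": -0.224,"dz": -0.078,"ax": 0,"ay": 0,"az": 0.185,"grip": 1},{"dx": 0.39,"dy": -0.224,"dz": -0.078,"ax": 0,"ay": 0,"az": 0.185,"grip": 1},{"dx": 0.39,"dy": -0.224,"dz": -0.078,"ax": 0,"ay": 0,"az": 0.185,"grip": 1},{"dx": 0.39,"dy": -0.224,"dz": -0.078,"ax": 0,"ay": 0,"az": 0.185,"grip": 1},{"dx": 0.39,"dy": -0.224,"dz": -0.078,"ax": 0,"ay": 0,"az": 0.185,"grip": 1},{"dx": 0.39,"dy": -0.224,"dz": -0.078,"ax": 0,"ay": 0,"az": 0.185,"grip": 1},{"dx": 0.39,"dy": -0.224,"dz": -0.078,"ax": 0,"ay": 0,"az": 0.185,"grip": 1}])

```text
clock: 1.18
tcp_pos: [0.5012, -0.2485, 0.3005]
eef_rot: [3.14, 0.077, -0.0]
ft_force: [-0.3, 0.6, -0.7]
gripper_width: 0.0869
grasp_force: 0.0
```

```bash
python3 -c "
from h import *
plan((.546,.1915,.30),yaw=2.5)"
```

```text
tcp [ 0.5012 -0.2485  0.3005] F [-0.3  0.6 -0.7] w 0.0869 z-axis [-2.e-04 -2.e-04 -1.e+00]
yaw 2.81
a* [0.0001 0.0001 0.0035]
(0.546, 0.1915, 0.3) d* [ 6.630e-02 -4.373e-01  4.000e-04]
```

Call:
carry_out(moves=[{"dx": 0.066,"dy": -0.437,"dz": 0,"ax": 0,"ay": 0,"az": 0,"grip": 1},{"dx": 0.066,"dy": -0.437,"dz": 0,"ax": 0,"ay": 0,"az": 0,"grip": 1},{"dx": 0.066,"dy": -0.437,"dz": 0,"ax": 0,"ay": 0,"az": 0,"grip": 1},{"dx": 0.066,"dy": -0.437,"dz": 0,"ax": 0,"ay": 0,"az": 0,"grip": 1},{"dx": 0.066,"dy": -0.437,"dz": 0,"ax": 0,"ay": 0,"az": 0,"grip": 1},{"dx": 0.066,"dy": -0.437,"dz": 0,"ax": 0,"ay": 0,"az": 0,"grip": 1},{"dx": 0.066,"dy": -0.437,"dz": 0,"ax": 0,"ay": 0,"az": 0,"grip": 1},{"dx": 0.066,"dy": -0.437,"dz": 0,"ax": 0,"ay": 0,"az": 0,"grip": 1},{"dx": 0.066,"dy": -0.437,"dz": 0,"ax": 0,"ay": 0,"az": 0,"grip": 1},{"dx": 0.066,"dy": -0.437,"dz": 0,"ax": 0,"ay": 0,"az": 0,"grip": 1},{"dx": 0.066,"dy": -0.437,"dz": 0,"ax": 0,"ay": 0,"az": 0,"grip": 1},{"dx": 0.066,"dy": -0.437,"dz": 0,"ax": 0,"ay": 0,"az": 0,"grip": 1},{"dx": 0.066,"dy": -0.437,"dz": 0,"ax": 0,"ay": 0,"az": 0,"grip": 1},{"dx": 0.066,"dy": -0.437,"dz": 0,"ax": 0,"ay": 0,"az": 0,"grip": 1}])

```text
clock: 2.35
tcp_pos: [0.5466, 0.1871, 0.2999]
eef_rot: [3.14, 0.067, -0.002]
ft_force: [-0.9, -0.8, 0.0]
gripper_width: 0.0871
grasp_force: 0.0
```

```bash
python3 - <<'E'
from h import *
plan((.546,.1915,.172),yaw=2.5)
f=grab_frame("scene");W=cloud(f)
cv2.imwrite("pics/s1.png",cv2.resize(f["image"][100:280,270:510,::-1],None,fx=3,fy=3))
E
```

```text
tcp [0.5466 0.1871 0.2999] F [-0.9 -0.8  0. ] w 0.0871 z-axis [-0.0015 -0.0013 -1.    ]
yaw 2.45
a* [ 0.0008  0.001  -0.0006]
(0.546, 0.1915, 0.172) d* [-0.0002 -0.0046  0.1279]
```

View pics/s1.png

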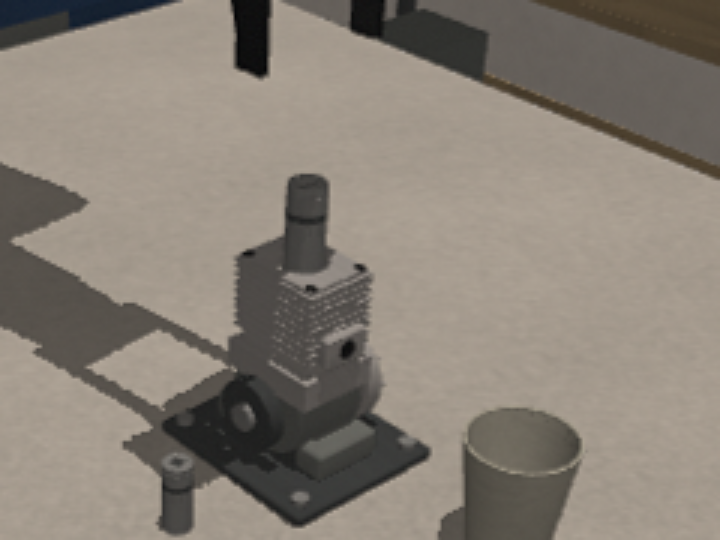

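The crop shows the two open fingers, at (252,60) and (367,20), either side of and above the socket at (307,180). I'm going down.

Call:
carry_out(moves=[{"dx": 0,"dy": 0,"dz": 0.035,"ax": 0,"ay": 0,"az": 0,"grip": 1},{"dx": 0,"dy": 0,"dz": 0.07,"ax": 0,"ay": 0,"az": 0,"grip": 1},{"dx": 0,"dy": 0,"dz": 0.1,"ax": 0,"ay": 0,"az": 0,"grip": 1},{"dx": 0,"dy": 0,"dz": 0.12,"ax": 0,"ay": 0,"az": 0,"grip": 1},{"dx": 0,"dy": 0,"dz": 0.128,"ax": 0,"ay": 0,"az": 0,"grip": 1},{"dx": 0,"dy": 0,"dz": 0.128,"ax": 0,"ay": 0,"az": 0,"grip": 1},{"dx": 0,"dy": 0,"dz": 0.128,"ax": 0,"ay": 0,"az": 0,"grip": 1}])

```text
clock: 2.98
tcp_pos: [0.5476, 0.1878, 0.1731]
eef_rot: [3.141, 0.067, 0.001]
ft_force: [0.4, 0.1, -0.1]
gripper_width: 0.0868
grasp_force: 0.0
```

```bash
python3 - <<'E'
from h import *
plan((.546,.1915,.172),yaw=2.5)
E
```

```text
tcp [0.5476 0.1878 0.1731] F [ 0.4  0.1 -0.1] w 0.0868 z-axis [ 8.e-04 -0.e+00 -1.e+00]
yaw 2.43
a* [ 0.     -0.0005 -0.0008]
(0.546, 0.1915, 0.172) d* [-0.0014 -0.0037  0.0011]
```

Call:
carry_out(moves=[{"dx": -0.001,"dy": -0.0035,"dz": 0,"ax": 0,"ay": 0,"az": 0,"grip": 1},{"dx": -0.001,"dy": -0.0035,"dz": 0,"ax": 0,"ay": 0,"az": 0,"grip": 0},{"dx": -0.001,"dy": -0.0035,"dz": 0,"ax": 0,"ay": 0,"az": 0,"grip": -0.2},{"dx": -0.001,"dy": -0.0035,"dz": 0,"ax": 0,"ay": 0,"az": 0,"grip": -0.3},{"dx": -0.001,"dy": -0.0035,"dz": 0,"ax": 0,"ay": 0,"az": 0,"grip": -0.6},{"dx": -0.001,"dy": -0.0035,"dz": 0,"ax": 0,"ay": 0,"az": 0,"grip": -1},{"dx": -0.001,"dy": -0.0035,"dz": 0,"ax": 0,"ay": 0,"az": 0,"grip": -1},{"dx": -0.001,"dy": -0.0035,"dz": 0,"ax": 0,"ay": 0,"az": 0,"grip": -1},{"dx": -0.001,"dy": -0.0035,"dz": 0,"ax": 0,"ay": 0,"az": 0,"grip": -1},{"dx": -0.001,"dy": -0.0035,"dz": 0,"ax": 0,"ay": 0,"az": 0,"grip": -1}], force=25)

```text
clock: 3.82
tcp_pos: [0.5456, 0.1924, 0.1725]
eef_rot: [3.141, 0.069, -0.0]
ft_force: [-0.6, -0.9, 0.2]
gripper_width: 0.0351
grasp_force: 0.0
```

```bash
python3 - <<'E'
from h import *
s=get_state();print(s["grasp_force"],s["moment"])
plan((.546,.1915,.172),yaw=2.5)
E
```

```text
0.0 [ 0.05462127  0.00495545 -0.01354971]
tcp [0.5456 0.1924 0.1725] F [-0.6 -0.9  0.2] w 0.0351 z-axis [-2.e-04 -0.e+00 -1.e+00]
yaw 2.53
a* [0.     0.0001 0.0003]
(0.546, 0.1915, 0.172) d* [0.0004 0.0009 0.0005]
```

Still closing.

Call:
carry_out(moves=[{"dx": 0,"dy": 0,"dz": 0,"ax": 0,"ay": 0,"az": 0,"grip": -1},{"dx": 0,"dy": 0,"dz": 0,"ax": 0,"ay": 0,"az": 0,"grip": -1},{"dx": 0,"dy": 0,"dz": 0,"ax": 0,"ay": 0,"az": 0,"grip": -1},{"dx": 0,"dy": 0,"dz": 0,"ax": 0,"ay": 0,"az": 0,"grip": -1},{"dx": 0,"dy": 0,"dz": 0,"ax": 0,"ay": 0,"az": 0,"grip": -1}], force=25)

```text
clock: 4.23
tcp_pos: [0.5456, 0.1923, 0.1725]
eef_rot: [3.141, 0.069, -0.0]
ft_force: [0.6, -0.9, -0.8]
gripper_width: 0.0273
grasp_force: 24.9
```

Call:
carry_out(moves=[{"dx": 0,"dy": 0,"dz": -0.005,"ax": 0,"ay": 0,"az": 0,"grip": -1},{"dx": 0,"dy": 0,"dz": -0.015,"ax": 0,"ay": 0,"az": 0,"grip": -1},{"dx": 0,"dy": 0,"dz": -0.03,"ax": 0,"ay": 0,"az": 0,"grip": -1},{"dx": 0,"dy": 0,"dz": -0.05,"ax": 0,"ay": 0,"az": 0,"grip": -1},{"dx": 0,"dy": 0,"dz": -0.075,"ax": 0,"ay": 0,"az": 0,"grip": -1},{"dx": 0,"dy": 0,"dz": -0.1,"ax": 0,"ay": 0,"az": 0,"grip": -1},{"dx": 0,"dy": 0,"dz": -0.1,"ax": 0,"ay": 0,"az": 0,"grip": -1},{"dx": 0,"dy": 0,"dz": -0.1,"ax": 0,"ay": 0,"az": 0,"grip": -1}])

```text
clock: 4.9
tcp_pos: [0.5466, 0.1926, 0.2747]
eef_rot: [-3.14, -0.07, -0.007]
ft_force: [-0.2, 0.3, -1.5]
gripper_width: 0.0277
grasp_force: 24.9
```

```bash
python3 - <<'E'
from h import *
plan((.5015,-.2045,.27),yaw=2.5)
f=grab_frame("scene")
np.savez("s2.npz",**f);f2=grab_frame("top")
W=cloud(f).reshape(-1,3);W2=cloud(f2).reshape(-1,3)
for w in (W,W2):
    m=(np.hypot(w[:,0]-.546,w[:,1]-.1915)<.055)&(w[:,2]>.145)&(w[:,2]<.16);q=(w[m,:2]*1000).astype(np.float32);print(cv2.minAreaRect(q))
w=W;m=(np.hypot(w[:,0]-.546,w[:,1]-.1915)<.02)&(w[:,2]>.2)&(w[:,2]<.27)
print("socket low",np.sort(w[m,2])[:5], np.round(np.percentile(w[m],[2,98],axis=0),4))
cv2.imwrite("pics/s2.png",cv2.resize(f["image"][100:280,270:510,::-1],None,fx=3,fy=3))
E
```

```text
tcp [0.5466 0.1926 0.2747] F [-0.2  0.3 -1.5] w 0.0277 z-axis [ 4.7e-03  7.0e-04 -1.0e+00]
yaw 2.54
a* [-0.0003 -0.003   0.0004]
(0.5015, -0.2045, 0.27) d* [-0.0627  0.3947  0.0042]
((547.5394287109375, 190.38809204101562), (76.57685852050781, 58.298099517822266), 1.980552077293396)
((545.3831787109375, 186.6855010986328), (74.43924713134766, 45.266849517822266), 0.7414596676826477)
socket low [0.2417038  0.24210473 0.24225317 0.24273637 0.24290135] [[0.5403 0.1779 0.2429]
 [0.5621 0.1993 0.2692]]
```

View pics/s2.png

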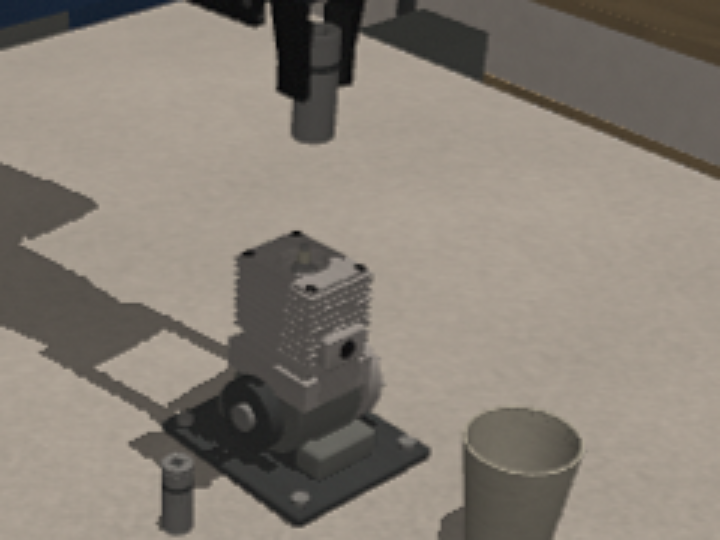

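The crop shows the socket held upright with its lower end at about (313,138). The cylinder is still seated and the plug is visible in its well at (303,258). I'm carrying the socket to the tray.

Call:
carry_out(moves=[{"dx": -0.003,"dy": 0.02,"dz": 0,"ax": 0,"ay": 0,"az": 0,"grip": -1},{"dx": -0.009,"dy": 0.055,"dz": 0,"ax": 0,"ay": 0,"az": 0,"grip": -1},{"dx": -0.015,"dy": 0.095,"dz": 0,"ax": 0,"ay": 0,"az": 0,"grip": -1},{"dx": -0.021,"dy": 0.135,"dz": 0,"ax": 0,"ay": 0,"az": 0,"grip": -1},{"dx": -0.028,"dy": 0.175,"dz": 0,"ax": 0,"ay": 0,"az": 0,"grip": -1},{"dx": -0.034,"dy": 0.215,"dz": 0,"ax": 0,"ay": 0,"az": 0,"grip": -1},{"dx": -0.041,"dy": 0.255,"dz": 0,"ax": 0,"ay": 0,"az": 0,"grip": -1},{"dx": -0.047,"dy": 0.295,"dz": 0,"ax": 0,"ay": 0,"az": 0,"grip": -1},{"dx": -0.053,"dy": 0.335,"dz": 0,"ax": 0,"ay": 0,"az": 0,"grip": -1},{"dx": -0.059,"dy": 0.37,"dz": 0,"ax": 0,"ay": 0,"az": 0,"grip": -1},{"dx": -0.062,"dy": 0.39,"dz": 0,"ax": 0,"ay": 0,"az": 0,"grip": -1},{"dx": -0.063,"dy": 0.395,"dz": 0,"ax": 0,"ay": 0,"az": 0,"grip": -1},{"dx": -0.063,"dy": 0.395,"dz": 0,"ax": 0,"ay": 0,"az": 0,"grip": -1},{"dx": -0.063,"dy": 0.395,"dz": 0.05,"ax": 0,"ay": 0,"az": 0,"grip": -1},{"dx": -0.063,"dy": 0.395,"dz": 0.1,"ax": 0,"ay": 0,"az": 0,"grip": -1},{"dx": -0.063,"dy": 0.395,"dz": 0.14,"ax": 0,"ay": 0,"az": 0,"grip": -1},{"dx": -0.063,"dy": 0.395,"dz": 0.16,"ax": 0,"ay": 0,"az": 0,"grip": -1},{"dx": -0.063,"dy": 0.395,"dz": 0.17,"ax": 0,"ay": 0,"az": 0,"grip": -1},{"dx": -0.063,"dy": 0.395,"dz": 0.17,"ax": 0,"ay": 0,"az": 0,"grip": -1},{"dx": -0.063,"dy": 0.395,"dz": 0.17,"ax": 0,"ay": 0,"az": 0,"grip": -1}])

```text
clock: 6.67
tcp_pos: [0.5006, -0.2042, 0.1029]
eef_rot: [-3.14, -0.071, 0.0]
ft_force: [0.8, 0.1, -1.0]
gripper_width: 0.0277
grasp_force: 24.9
```

```bash
python3 - <<'E'
from h import *
plan((.5015,-.2045,.055),yaw=2.5)
f=grab_frame("scene");W=cloud(f)
w=W.reshape(-1,3);m=(np.hypot(w[:,0]-.5015,w[:,1]+.2045)<.02)&(w[:,2]>.05)&(w[:,2]<.1)
q=w[m];print("low",np.sort(q[:,2])[:4])
for a,b in((.07,.08),(.08,.09),(.09,.1)):
    k=q[(q[:,2]>a)&(q[:,2]<b)];print(a,np.round(np.percentile(k,[2,50,98],axis=0)[:,:2],4).tolist()) if len(k) else 0
cv2.imwrite("pics/s3.png",cv2.resize(f["image"][200:350,110:310,::-1],None,fx=4,fy=4,interpolation=cv2.INTER_CUBIC))
E
```

```text
tcp [ 0.5006 -0.2042  0.1029] F [ 0.8  0.1 -1. ] w 0.0277 z-axis [-1.e-04  4.e-04 -1.e+00]
yaw 2.6
a* [-0.0003  0.0001  0.0011]
(0.5015, -0.2045, 0.055) d* [0.0008 0.0004 0.0479]
low [0.06958474 0.0698724  0.07040117 0.07115705]
0.07 [[0.5001, -0.2183], [0.5128, -0.2094], [0.5167, -0.193]]
0.08 [[0.5024, -0.2181], [0.5129, -0.208], [0.5164, -0.1928]]
0.09 [[0.5026, -0.2185], [0.5134, -0.2082], [0.5164, -0.1926]]
```

View pics/s3.png

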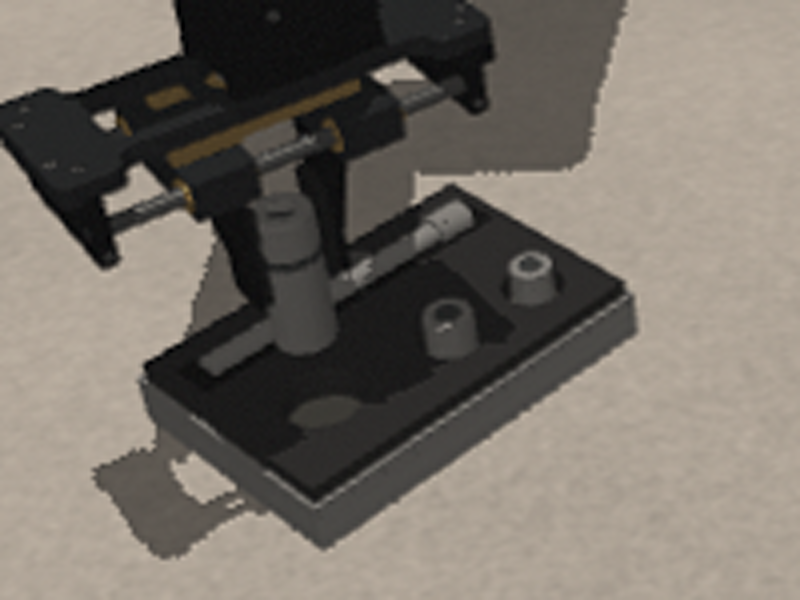

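The crop shows the socket upright above the tray, its lower end at about (305,350), with the empty pocket at (325,410). The measured socket centre is (0.5025, -0.2055) and the pocket is at (0.502, -0.2045), so the alignment is good. I'm lowering it gently.

Call:
carry_out(moves=[{"dx": 0,"dy": 0,"dz": 0.02,"ax": 0,"ay": 0,"az": 0,"grip": -1},{"dx": 0,"dy": 0,"dz": 0.035,"ax": 0,"ay": 0,"az": 0,"grip": -1},{"dx": 0,"dy": 0,"dz": 0.043,"ax": 0,"ay": 0,"az": 0,"grip": -1},{"dx": 0,"dy": 0,"dz": 0.047,"ax": 0,"ay": 0,"az": 0,"grip": -1},{"dx": 0,"dy": 0,"dz": 0.049,"ax": 0,"ay": 0,"az": 0,"grip": -1},{"dx": 0,"dy": 0,"dz": 0.05,"ax": 0,"ay": 0,"az": 0,"grip": -1},{"dx": 0,"dy": 0,"dz": 0.05,"ax": 0,"ay": 0,"az": 0,"grip": -1},{"dx": 0,"dy": 0,"dz": 0.05,"ax": 0,"ay": 0,"az": 0,"grip": -1}])

```text
clock: 7.38
tcp_pos: [0.5006, -0.2053, 0.0533]
eef_rot: [3.14, 0.069, 0.002]
ft_force: [0.6, 0.9, -0.8]
gripper_width: 0.0274
grasp_force: 24.9
```

Call:
carry_out(moves=[{"dx": 0,"dy": 0,"dz": 0.001,"ax": 0,"ay": 0,"az": 0,"grip": -1},{"dx": 0,"dy": 0,"dz": 0.0015,"ax": 0,"ay": 0,"az": 0,"grip": -1},{"dx": 0,"dy": 0,"dz": 0.002,"ax": 0,"ay": 0,"az": 0,"grip": -1},{"dx": 0,"dy": 0,"dz": 0.002,"ax": 0,"ay": 0,"az": 0,"grip": -1}])

```text
clock: 7.72
tcp_pos: [0.5001, -0.205, 0.0505]
eef_rot: [-3.141, -0.069, 0.0]
ft_force: [0.6, -0.3, -0.6]
gripper_width: 0.028
grasp_force: 24.9
```

Call:
carry_out(moves=[{"dx": 0,"dy": 0,"dz": 0.0005,"ax": 0,"ay": 0,"az": 0,"grip": -1},{"dx": 0,"dy": 0,"dz": 0.001,"ax": 0,"ay": 0,"az": 0,"grip": -1},{"dx": 0,"dy": 0,"dz": 0.001,"ax": 0,"ay": 0,"az": 0,"grip": -1},{"dx": 0,"dy": 0,"dz": 0.001,"ax": 0,"ay": 0,"az": 0,"grip": -1}])

```text
clock: 8.05
tcp_pos: [0.5001, -0.205, 0.0495]
eef_rot: [-3.141, -0.069, 0.0]
ft_force: [-0.0, -0.6, -1.6]
gripper_width: 0.0274
grasp_force: 24.9
```

Call:
carry_out(moves=[{"dx": 0,"dy": 0,"dz": 0.0005,"ax": 0,"ay": 0,"az": 0,"grip": -1},{"dx": 0,"dy": 0,"dz": 0.001,"ax": 0,"ay": 0,"az": 0,"grip": -1},{"dx": 0,"dy": 0,"dz": 0.001,"ax": 0,"ay": 0,"az": 0,"grip": -1},{"dx": 0,"dy": 0,"dz": 0.001,"ax": 0,"ay": 0,"az": 0,"grip": -1}])

```text
clock: 8.38
tcp_pos: [0.5002, -0.2051, 0.0493]
eef_rot: [3.141, 0.069, 0.001]
ft_force: [-0.8, 0.4, 4.5]
gripper_width: 0.0278
grasp_force: 24.9
```

Contact, +5 N. Releasing to about 48 mm and then moving straight up.

Call:
carry_out(moves=[{"dx": 0,"dy": 0,"dz": 0,"ax": 0,"ay": 0,"az": 0,"grip": -0.2},{"dx": 0,"dy": 0,"dz": 0,"ax": 0,"ay": 0,"az": 0,"grip": 0},{"dx": 0,"dy": 0,"dz": 0,"ax": 0,"ay": 0,"az": 0,"grip": 0.1},{"dx": 0,"dy": 0,"dz": 0,"ax": 0,"ay": 0,"az": 0,"grip": 0.1},{"dx": 0,"dy": 0,"dz": 0,"ax": 0,"ay": 0,"az": 0,"grip": 0.1}])

```text
clock: 8.8
tcp_pos: [0.5001, -0.205, 0.0484]
eef_rot: [-3.141, -0.069, 0.0]
ft_force: [0.5, -0.1, -1.0]
gripper_width: 0.0461
grasp_force: 0.0
```

```bash
python3 - <<'E'
from h import *
plan((.546,.191,.26),yaw=2.0)
E
```

```text
tcp [ 0.5001 -0.205   0.0484] F [ 0.5 -0.1 -1. ] w 0.0461 z-axis [-2.e-04  1.e-04 -1.e+00]
yaw 2.53
a* [-0.0001  0.0001  0.0059]
(0.546, 0.191, 0.26) d* [ 0.0633 -0.3936 -0.2116]
```

Call:
carry_out(moves=[{"dx": 0,"dy": 0,"dz": -0.01,"ax": 0,"ay": 0,"az": 0,"grip": 0.1},{"dx": 0,"dy": 0,"dz": -0.03,"ax": 0,"ay": 0,"az": 0,"grip": 0.1},{"dx": 0,"dy": 0,"dz": -0.07,"ax": 0,"ay": 0,"az": 0,"grip": 0.1},{"dx": 0,"dy": 0,"dz": -0.11,"ax": 0,"ay": 0,"az": 0,"grip": 1},{"dx": 0,"dy": 0,"dz": -0.15,"ax": 0,"ay": 0,"az": 0,"grip": 1},{"dx": 0,"dy": 0,"dz": -0.19,"ax": 0,"ay": 0,"az": 0,"grip": 1},{"dx": 0,"dy": 0,"dz": -0.21,"ax": 0,"ay": 0,"az": 0,"grip": 1},{"dx": 0,"dy": 0,"dz": -0.21,"ax": 0,"ay": 0,"az": 0,"grip": 1}])

```text
clock: 9.47
tcp_pos: [0.503, -0.2067, 0.2651]
eef_rot: [3.133, 0.07, 0.017]
ft_force: [0.1, -0.6, -0.4]
gripper_width: 0.0732
grasp_force: 0.0
```

```bash
python3 - <<'E'
from h import *
for n in("scene","top"):
    f=grab_frame(n);W=cloud(f);w=W.reshape(-1,3)
    if n=="scene": cv2.imwrite("pics/s4.png",cv2.resize(f["image"][180:350,110:430,::-1],None,fx=2.5,fy=2.5,interpolation=cv2.INTER_CUBIC))
    d=np.hypot(w[:,0]-.546,w[:,1]-.191)
    for nm,a,b,r in(("fintop",.149,.157,.055),("block",.125,.157,.055),("plate",.006,.014,.115)):
        q=(w[(d<r)&(w[:,2]>a)&(w[:,2]<b),:2]*1000).astype(np.float32);
        # robust edges: minimise trimmed extents over angle
        best=None
        for t in np.arange(-8,8.1,.25):
            c,s=np.cos(np.radians(t)),np.sin(np.radians(t));x=q@[c,s];y=q@[-s,c]
            e=np.percentile(x,[.5,99.5]),np.percentile(y,[.5,99.5]);A=np.ptp(e[0])*np.ptp(e[1])
            if best is None or A<best[0]: m=(e[0].mean(),e[1].mean());best=(A,t,np.ptp(e[0]),np.ptp(e[1]),m[0]*c-m[1]*s,m[0]*s+m[1]*c)
        print(n,nm,len(q),np.round(best[1:],2))
    k=(np.hypot(w[:,0]-.502,w[:,1]+.205)<.022)&(w[:,2]>.04)&(w[:,2]<.11);q=w[k];print("socket",np.round(np.percentile(q,[2,98],axis=0),4).tolist())
E
```

```text
scene fintop 399 [  0.    73.31  54.34 547.29 190.  ]
scene block 933 [  1.75  76.64  57.05 547.61 189.76]
scene plate 1168 [  2.25 148.24 127.05 548.14 188.69]
socket [[0.4923, -0.2194, 0.0413], [0.5163, -0.194, 0.0879]]
top fintop 862 [  1.25  73.16  56.12 545.51 192.54]
top block 1223 [  1.75  73.78  56.63 545.37 192.31]
top plate 1730 [  1.25 147.67 128.46 545.55 191.25]Traceback (most recent call last):
  File "<stdin>", line 15, in <module>
    return _quantile_unchecked(
        a, q, axis, out, overwrite_input, method, keepdims, weights)
    return _ureduce(a,
                    func=_quantile_ureduce_func,
    ...<5 lines>...
                    overwrite_input=overwrite_input,
                    method=method)
    r = func(a, **kwargs)
    result = _quantile(arr,
                       quantiles=q,
    ...<2 lines>...
                       out=out,
                       weights=wgt)
    slices_having_nans = np.isnan(arr[-1, ...])
                                  ~~~^^^^^^^^^
IndexError: index -1 is out of bounds for axis 0 with size 0
```

View pics/s4.png

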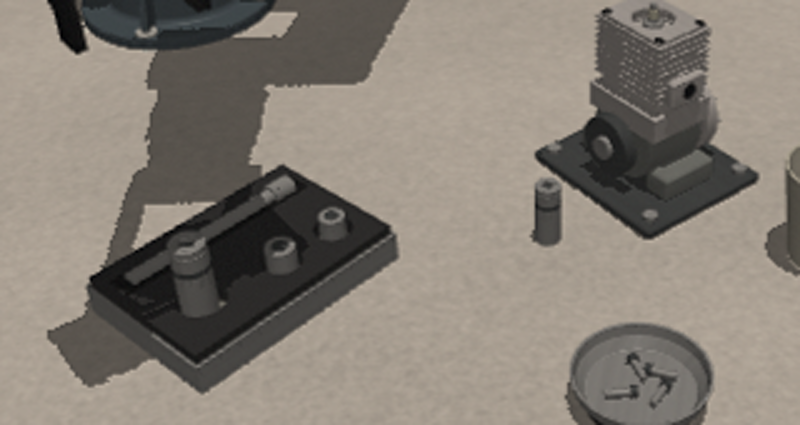

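The crop shows the socket upright in the pocket at (197,290), with the other things untouched and the cylinder seated at (655,60). I'm moving to the cylinder.

Call:
carry_out(moves=[{"dx": 0.006,"dy": -0.04,"dz": 0,"ax": 0,"ay": 0,"az": 0.01,"grip": 1},{"dx": 0.064,"dy": -0.394,"dz": 0,"ax": 0,"ay": 0,"az": 0.01,"grip": 1},{"dx": 0.064,"dy": -0.394,"dz": 0,"ax": 0,"ay": 0,"az": 0.01,"grip": 1},{"dx": 0.064,"dy": -0.394,"dz": 0,"ax": 0,"ay": 0,"az": 0.01,"grip": 1},{"dx": 0.064,"dy": -0.394,"dz": 0,"ax": 0,"ay": 0,"az": 0.01,"grip": 1},{"dx": 0.064,"dy": -0.394,"dz": 0,"ax": 0,"ay": 0,"az": 0.01,"grip": 1},{"dx": 0.064,"dy": -0.394,"dz": 0,"ax": 0,"ay": 0,"az": 0.01,"grip": 1},{"dx": 0.064,"dy": -0.394,"dz": 0,"ax": 0,"ay": 0,"az": 0.01,"grip": 1},{"dx": 0.064,"dy": -0.394,"dz": 0,"ax": 0,"ay": 0,"az": 0.01,"grip": 1},{"dx": 0.064,"dy": -0.394,"dz": 0,"ax": 0,"ay": 0,"az": 0.01,"grip": 1},{"dx": 0.064,"dy": -0.394,"dz": 0,"ax": 0,"ay": 0,"az": 0.01,"grip": 1},{"dx": 0.064,"dy": -0.394,"dz": 0,"ax": 0,"ay": 0,"az": 0.01,"grip": 1},{"dx": 0.064,"dy": -0.394,"dz": 0.03,"ax": 0,"ay": 0,"az": 0.01,"grip": 1},{"dx": 0.064,"dy": -0.394,"dz": 0.06,"ax": 0,"ay": 0,"az": 0.01,"grip": 1},{"dx": 0.064,"dy": -0.394,"dz": 0.08,"ax": 0,"ay": 0,"az": 0.01,"grip": 1},{"dx": 0.064,"dy": -0.394,"dz": 0.08,"ax": 0,"ay": 0,"az": 0.01,"grip": 1},{"dx": 0.064,"dy": -0.394,"dz": 0.08,"ax": 0,"ay": 0,"az": 0.01,"grip": 1}])

```text
clock: 10.98
tcp_pos: [0.5453, 0.1897, 0.1769]
eef_rot: [3.14, 0.042, -0.008]
ft_force: [-0.1, 0.5, 1.3]
gripper_width: 0.0871
grasp_force: 0.0
```

```bash
python3 - <<'E'
from h import *
plan((.5465,.1912,.110),yaw=1.6)
E
```

```text
tcp [0.5453 0.1897 0.1769] F [-0.1  0.5  1.3] w 0.0871 z-axis [-0.005  -0.0011 -1.    ]
yaw 1.53
a* [ 0.0006  0.0032 -0.0008]
(0.5465, 0.1912, 0.11) d* [ 0.0016 -0.0015  0.0669]
```

Call:
carry_out(moves=[{"dx": 0.001,"dy": -0.0015,"dz": 0.01,"ax": 0,"ay": 0,"az": 0,"grip": 1},{"dx": 0.001,"dy": -0.0015,"dz": 0.03,"ax": 0,"ay": 0,"az": 0,"grip": 1},{"dx": 0.001,"dy": -0.0015,"dz": 0.05,"ax": 0,"ay": 0,"az": 0,"grip": 1},{"dx": 0.001,"dy": -0.0015,"dz": 0.062,"ax": 0,"ay": 0,"az": 0,"grip": 1},{"dx": 0.001,"dy": -0.0015,"dz": 0.067,"ax": 0,"ay": 0,"az": 0,"grip": 1},{"dx": 0.001,"dy": -0.0015,"dz": 0.067,"ax": 0,"ay": 0,"az": 0,"grip": 1},{"dx": 0.001,"dy": -0.0015,"dz": 0.067,"ax": 0,"ay": 0,"az": 0,"grip": 1},{"dx": 0.001,"dy": -0.0015,"dz": 0.067,"ax": 0,"ay": 0,"az": 0,"grip": 1}])

```text
clock: 11.65
tcp_pos: [0.5488, 0.1931, 0.1129]
eef_rot: [-3.141, -0.045, -0.005]
ft_force: [-0.0, 0.0, 1.3]
gripper_width: 0.0868
grasp_force: 0.0
```

```bash
python3 - <<'E'
from h import *
plan((.5465,.1912,.110),yaw=1.6)
E
```

```text
tcp [0.5488 0.1931 0.1129] F [-0.   0.   1.3] w 0.0868 z-axis [ 2.9e-03  4.0e-04 -1.0e+00]
yaw 1.63
a* [-0.0002 -0.0018  0.0003]
(0.5465, 0.1912, 0.11) d* [-0.0023  0.0018  0.0029]
```

Call:
carry_out(moves=[{"dx": -0.001,"dy": 0.001,"dz": 0.001,"ax": 0,"ay": 0,"az": 0,"grip": 1},{"dx": -0.001,"dy": 0.001,"dz": 0.001,"ax": 0,"ay": 0,"az": 0,"grip": 1},{"dx": -0.001,"dy": 0.001,"dz": 0.001,"ax": 0,"ay": 0,"az": 0,"grip": 1},{"dx": -0.001,"dy": 0.001,"dz": 0.001,"ax": 0,"ay": 0,"az": 0,"grip": 1},{"dx": -0.001,"dy": 0.001,"dz": 0.001,"ax": 0,"ay": 0,"az": 0,"grip": 1}])

```text
clock: 12.07
tcp_pos: [0.5467, 0.192, 0.1108]
eef_rot: [-3.141, -0.045, -0.001]
ft_force: [0.3, 0.2, 0.8]
gripper_width: 0.0869
grasp_force: 0.0
```

```bash
python3 - <<'E'
from h import *
plan((.5465,.1912,.110),yaw=1.6)
E
```

```text
tcp [0.5467 0.192  0.1108] F [0.3 0.2 0.8] w 0.0869 z-axis [ 4.e-04  1.e-04 -1.e+00]
yaw 1.64
a* [-0.     -0.0003  0.0004]
(0.5465, 0.1912, 0.11) d* [-0.0003  0.0008  0.0008]
```

Good. Closing softly first, to see the side force.

Call:
carry_out(moves=[{"dx": 0,"dy": 0.0005,"dz": 0,"ax": 0,"ay": 0,"az": 0,"grip": 0.4},{"dx": 0,"dy": 0.0005,"dz": 0,"ax": 0,"ay": 0,"az": 0,"grip": 0.2},{"dx": 0,"dy": 0.0005,"dz": 0,"ax": 0,"ay": 0,"az": 0,"grip": 0.1},{"dx": 0,"dy": 0.0005,"dz": 0,"ax": 0,"ay": 0,"az": 0,"grip": 0},{"dx": 0,"dy": 0.0005,"dz": 0,"ax": 0,"ay": 0,"az": 0,"grip": 0},{"dx": 0,"dy": 0.0005,"dz": 0,"ax": 0,"ay": 0,"az": 0,"grip": 0},{"dx": 0,"dy": 0.0005,"dz": 0,"ax": 0,"ay": 0,"az": 0,"grip": 0},{"dx": 0,"dy": 0.0005,"dz": 0,"ax": 0,"ay": 0,"az": 0,"grip": 0}], force=10)

```text
clock: 12.73
tcp_pos: [0.5466, 0.1914, 0.1105]
eef_rot: [-3.141, -0.045, 0.0]
ft_force: [-0.0, 0.7, -0.4]
gripper_width: 0.0564
grasp_force: 10.0
```

```bash
python3 - <<'E'
from h import *
plan(yaw=1.6);s=get_state();print(s["moment"],s["grasp_force"])
E
```

```text
tcp [0.5466 0.1914 0.1105] F [-0.   0.7 -0.4] w 0.0564 z-axis [-0.  0. -1.]
yaw 1.63
a* [-0.      0.      0.0003]
[ 3.43908097e-05 -2.51398772e-02 -4.90364776e-02] 9.991398506099358
```

Well centred, with no side load. Now a firm grip and a slow straight lift of 80 mm.

Call:
carry_out(moves=[{"dx": 0,"dy": 0,"dz": 0,"ax": 0,"ay": 0,"az": 0,"grip": -1},{"dx": 0,"dy": 0,"dz": 0,"ax": 0,"ay": 0,"az": 0,"grip": -1},{"dx": 0,"dy": 0,"dz": 0,"ax": 0,"ay": 0,"az": 0,"grip": -1},{"dx": 0,"dy": 0,"dz": 0,"ax": 0,"ay": 0,"az": 0,"grip": -1},{"dx": 0,"dy": 0,"dz": -0.001,"ax": 0,"ay": 0,"az": 0,"grip": -1},{"dx": 0,"dy": 0,"dz": -0.002,"ax": 0,"ay": 0,"az": 0,"grip": -1},{"dx": 0,"dy": 0,"dz": -0.003,"ax": 0,"ay": 0,"az": 0,"grip": -1},{"dx": 0,"dy": 0,"dz": -0.005,"ax": 0,"ay": 0,"az": 0,"grip": -1},{"dx": 0,"dy": 0,"dz": -0.007,"ax": 0,"ay": 0,"az": 0,"grip": -1},{"dx": 0,"dy": 0,"dz": -0.009,"ax": 0,"ay": 0,"az": 0,"grip": -1},{"dx": 0,"dy": 0,"dz": -0.011,"ax": 0,"ay": 0,"az": 0,"grip": -1},{"dx": 0,"dy": 0,"dz": -0.013,"ax": 0,"ay": 0,"az": 0,"grip": -1}], force=45)

```text
clock: 13.73
tcp_pos: [0.5466, 0.1914, 0.1238]
eef_rot: [-3.141, -0.045, -0.0]
ft_force: [-0.2, 0.8, -4.1]
gripper_width: 0.0559
grasp_force: 45.0
```

```bash
python3 - <<'E'
from h import *
plan(yaw=1.6);s=get_state();print(s["moment"],s["grasp_force"])
E
```

```text
tcp [0.5466 0.1914 0.1238] F [-0.2  0.8 -4.1] w 0.0559 z-axis [ 0.e+00  1.e-04 -1.e+00]
yaw 1.63
a* [-0.     -0.      0.0003]
[ 0.00758024  0.02754692 -0.05080601] 44.983359687030315
```

Call:
carry_out(moves=[{"dx": 0,"dy": 0,"dz": -0.003,"ax": 0,"ay": 0,"az": 0,"grip": -1},{"dx": 0,"dy": 0,"dz": -0.007,"ax": 0,"ay": 0,"az": 0,"grip": -1},{"dx": 0,"dy": 0,"dz": -0.011,"ax": 0,"ay": 0,"az": 0,"grip": -1},{"dx": 0,"dy": 0,"dz": -0.015,"ax": 0,"ay": 0,"az": 0,"grip": -1},{"dx": 0,"dy": 0,"dz": -0.019,"ax": 0,"ay": 0,"az": 0,"grip": -1},{"dx": 0,"dy": 0,"dz": -0.023,"ax": 0,"ay": 0,"az": 0,"grip": -1},{"dx": 0,"dy": 0,"dz": -0.027,"ax": 0,"ay": 0,"az": 0,"grip": -1},{"dx": 0,"dy": 0,"dz": -0.031,"ax": 0,"ay": 0,"az": 0,"grip": -1},{"dx": 0,"dy": 0,"dz": -0.035,"ax": 0,"ay": 0,"az": 0,"grip": -1},{"dx": 0,"dy": 0,"dz": -0.039,"ax": 0,"ay": 0,"az": 0,"grip": -1},{"dx": 0,"dy": 0,"dz": -0.043,"ax": 0,"ay": 0,"az": 0,"grip": -1},{"dx": 0,"dy": 0,"dz": -0.047,"ax": 0,"ay": 0,"az": 0,"grip": -1},{"dx": 0,"dy": 0,"dz": -0.051,"ax": 0,"ay": 0,"az": 0,"grip": -1},{"dx": 0,"dy": 0,"dz": -0.055,"ax": 0,"ay": 0,"az": 0,"grip": -1},{"dx": 0,"dy": 0,"dz": -0.059,"ax": 0,"ay": 0,"az": 0,"grip": -1},{"dx": 0,"dy": 0,"dz": -0.063,"ax": 0,"ay": 0,"az": 0,"grip": -1},{"dx": 0,"dy": 0,"dz": -0.066,"ax": 0,"ay": 0,"az": 0,"grip": -1},{"dx": 0,"dy": 0,"dz": -0.067,"ax": 0,"ay": 0,"az": 0,"grip": -1},{"dx": 0,"dy": 0,"dz": -0.067,"ax": 0,"ay": 0,"az": 0,"grip": -1},{"dx": 0,"dy": 0,"dz": -0.067,"ax": 0,"ay": 0,"az": 0,"grip": -1}])

```text
clock: 15.4
tcp_pos: [0.5465, 0.1914, 0.1905]
eef_rot: [3.141, 0.045, -0.0]
ft_force: [0.1, -0.5, -4.3]
gripper_width: 0.0557
grasp_force: 45.0
```

Call:
carry_out(moves=[{"dx": 0,"dy": 0,"dz": 0,"ax": 0,"ay": 0,"az": 0,"grip": -1},{"dx": 0,"dy": 0,"dz": 0,"ax": 0,"ay": 0,"az": 0,"grip": -1},{"dx": 0,"dy": 0,"dz": 0,"ax": 0,"ay": 0,"az": 0,"grip": -1},{"dx": 0,"dy": 0,"dz": 0,"ax": 0,"ay": 0,"az": 0,"grip": -1},{"dx": 0,"dy": 0,"dz": 0,"ax": 0,"ay": 0,"az": 0,"grip": -1},{"dx": 0,"dy": 0,"dz": 0,"ax": 0,"ay": 0,"az": 0,"grip": -1}])

```text
clock: 15.9
tcp_pos: [0.5466, 0.1914, 0.1905]
eef_rot: [3.141, 0.045, -0.0]
ft_force: [0.4, 0.1, -3.3]
gripper_width: 0.0557
grasp_force: 45.0
```

```bash
python3 - <<'E'
from h import *
plan(yaw=1.6);s=get_state();print(s["moment"],s["grasp_force"],np.abs(s["dq"]).max())
f=grab_frame("scene");cv2.imwrite("pics/s5.png",cv2.resize(f["image"][90:350,130:480,::-1],None,fx=2.2,fy=2.2,interpolation=cv2.INTER_CUBIC))
E
```

```text
tcp [0.5466 0.1914 0.1905] F [ 0.4  0.1 -3.3] w 0.0557 z-axis [-2.e-04 -0.e+00 -1.e+00]
yaw 1.63
a* [0.     0.0001 0.0004]
[ 0.04796592 -0.00462645  0.02511104] 44.98328589834273 0.002011089665899986
```

View pics/s5.png

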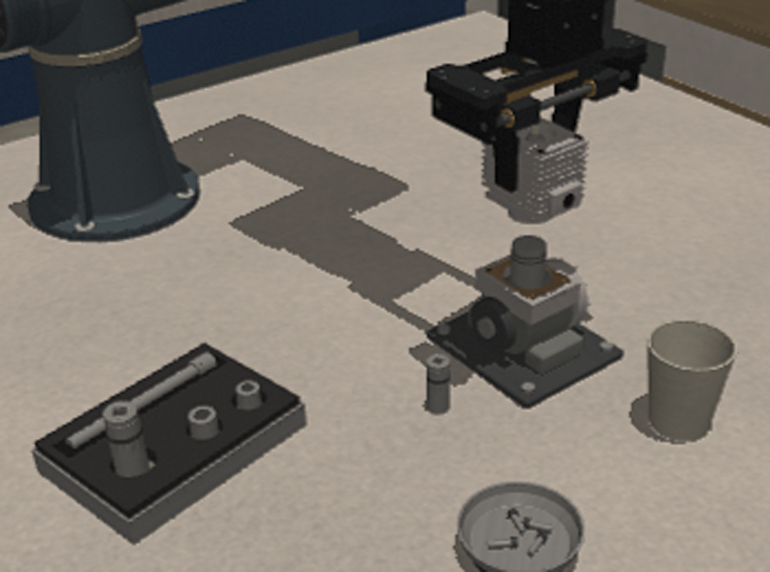

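The crop shows the cylinder held level at (537,170), clear above the exposed piston at (528,260). The gasket is visible, and the socket stands in its pocket at (127,440).

```bash
python3 -c "
from station import job_done
print(job_done())"
```

```text
the job is handed in; nothing more can be done
None
```

The plug socket stands upright in the tray's empty pocket, and the gripper is holding the cylinder level and still, directly over the piston with its skirt about 3 cm above the crown; job handed in at about 16 s.

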